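# Put the wiped welding-filter glasses in their carrier and lock it with the keeper rod

### The job

Put the two narrow filter glasses from the oak drying stand upright, fully down, into the two empty slots of the carrier, holding them by their edges only (fingers must not touch the clear faces of any glass) and setting them down without letting them drop. Then press the loose keeper rod down into the carrier's two fork clips, centred over the glasses, until both sprung jaws have closed over it. Leave the wide glass in the stand, the glass already in the carrier in its slot, and the spray can, flap wheel, steel slug and mug where they are.

Things in the scene. Friction and masses are not known exactly. Their poses are not given: they have to be found in the camera images.
- glass_a: Narrow dark green welding-filter glass, 51 mm wide, 108 mm high, 4 mm thick; to be put away. Starts upright in one of the three saw cuts of the drying stand, lower edge 15 mm above the bench. Local z up its height, y along its width, x through its thickness; origin at the middle of its lower edge. 60 g.
- glass_b: The other narrow dark green welding-filter glass in the drying stand, the same as glass_a. Local z up its height, y along its width, x through its thickness; origin at the middle of its lower edge. 60 g.
- glass_wide: Wide dark green welding glass, 90 mm wide, 110 mm high, 4 mm thick, also in the drying stand; it does not fit the carrier and stays. Origin at the middle of its lower edge, z up its height, y along its width.
- glass_kept: A third narrow glass (51 x 108 x 4 mm), already in the carrier's end slot, slot_far; it stays there. Origin at the middle of its lower edge, z up, y along its width.
- glass_a_face: The clear face area, front and back, of glass_a: all of it except the edges and a 3 mm band along them. Origin at the middle of the plate.
- glass_b_face: The clear face area, front and back, of glass_b: all of it except the edges and a 3 mm band along them. Origin at the middle of the plate.
- glass_kept_face: The clear face area, front and back, of glass_kept: all of it except the edges and a 3 mm band along them. Origin at the middle of the plate.
- glass_wide_face: The clear face area, front and back, of glass_wide: all of it except the edges and a 3 mm band along them. Origin at the middle of the plate.
- stand: Oak drying stand, fixed: block 96 x 100 mm, 40 mm high, with three saw cuts along its local y at local x = -30, 0, +30 mm, each 5.5 mm wide and 25 mm deep (floor 15 mm above the bench). Origin at the centre of its underside, z up. A narrow glass may stand up to 6 mm off the middle of its cut.
- carrier: Fixed carrier: base 164 x 82 mm; two grey cheeks (65 mm high, 70 mm over all) with three upright slots at local x = -18, 0, 18 mm: grooves 6 mm wide, 54 mm bottom to bottom, flared at the top; at x = -72 and 72 mm a post 8 mm thick with a fork clip (top 152 mm). Seated glasses reach 116 mm. Origin: centre of the underside; x along the row of slots, y across, z up.
- slot_near (a point): Slot at local x = -18 mm of the carrier, empty. Its point lies in the middle of the slot's floor, where the middle of a glass's lower edge comes to rest (carrier floor, 8 mm above the bench).
- slot_mid (a point): Middle slot of the carrier, empty. Its point lies in the middle of the slot's floor, where the middle of a glass's lower edge comes to rest (carrier floor, 8 mm above the bench).
- slot_far (a point): Slot at local x = +18 mm of the carrier, taken by glass_kept. Its point lies in the middle of the slot's floor, where the middle of a glass's lower edge comes to rest (carrier floor, 8 mm above the bench).
- rod: Loose steel keeper rod, round, 8 mm in diameter and 174 mm long, with a dark square grip 12 x 12 mm, 50 mm long, in the middle; lies on the bench on its grip (axis 6 mm above the bench). Origin at its middle on its axis, local x along the rod. 80 g.
- rod_seat (a point): Where the rod's middle lies when the rod sits home in both fork clips: over the middle slot, 126 mm above the bench, the rod parallel to the carrier's x; the grip then clears the glasses by 4 mm. The forks are open upwards for a rod that comes straight down along this point.
- jaw_near (a joint): Sprung hinged jaw of the fork clip at local x = -72 mm of the carrier; its hooked nose reaches over the fork from the +y side. 0 = shut, grows to 0.35 rad as it is pushed outwards; the rod, pressed down with 5 to 10 N, pushes it some 0.1 rad aside, and it springs back over the seated rod.
- jaw_far (a joint): The same jaw on the clip at local x = +72 mm.
- spray_can: Spray can, bystander, 65 mm in diameter, 220 mm high, between the stand and the carrier; origin at the centre of its underside.
- flap_wheel: Flap wheel standing on its abrasive ring, shank up, bystander, 53 mm in diameter, 70 mm high; origin at the centre of its underside.
- steel_round: Turned steel slug, bystander, 50 mm in diameter, 55 mm high; origin at the centre of its underside.
- mug: White dotted mug, bystander, 82 mm across without its handle, 91 mm high, to the right of the carrier; origin at the centre of its underside.
Not all that is in view belongs to the job. Leave any purple look-alike of the glass_a alone. Several things have the shape of the rod; the one meant has the colours described above.

How it is judged:
By the outcome, as a careful person would: the job done as asked, in the order asked, and still so for the second after the job is handed in, with the robot touching nothing.
It also fails if it takes over 64 s, if anything falls off the work surface, if the arm or the gripper's body presses on something with over 40 N, if the wrist force passes 120 N, or if a joint passes its speed limit or range.

### The arm

A 6-joint arm with a two-finger parallel gripper is mounted at the origin on a cart in front of the work surface, level with it; the furniture and walls round the work are solid. World frame = base frame: x ahead of the robot, y to its left, z up, the work surface at z = 0. Lengths are in m, angles in rad, forces in N, time in s.
With the tool pointing down it reaches from about 0.35 to 0.95 m from the base axis. Payload 17.4 kg.
Tool frame: the origin (TCP) lies between the finger pads; the fingertips stand 17 mm ahead of it and the grasp point (between the pads) lies 2 mm behind it (robot.tip_extent is the z of the fingertips in the tool frame, in m); z points along the fingers, y is the line along which they close (so a half turn about z gives the same grasp; the last joint's range is limited). The gripper opens to 93 mm and grips with 3 to 60 N. Pads are 15 mm wide; open, the fingers measure 128 mm over their backs; the gripper's body (75 mm by 188 mm) begins 65 mm behind the grasp point.
Start: joints at [1.271, 0.116, 1.442, -0, 1.584, -0.038], TCP at [0.175, 0.652, 0.236] pointing down, gripper open.
Joint ranges: [-2.83, 2.83], [-0.83, 2.19], [0.07, 2.5], [-1.14, 4.28], [0.01, 3], [-2.97, 2.97]. Speed limits (rad/s): [1.89, 1.89, 2.22, 3.14, 3.14, 3.14].

### API

Orientations are given as [roll, pitch, yaw] about the fixed x, y, z axes, in that order (R = Rz(yaw) Ry(pitch) Rx(roll)).
In Python, from bench import robot, eoat, viewer, workorder, readout gives the robot as it stands. The module is installed in compiled form; this text tells all that it offers. Calls block until the motion is done:
- robot.movep(position, orientation): joint-space move of the TCP to a pose.
- robot.move_linear(position, rot=None, vel=0.15, contact_N=None): straight line of the TCP; rot=None keeps the orientation; vel is the mean speed in m/s. With contact_N (N) it stops when the force on the tool has changed by that much, and returns True; else False.
- robot.movej(angles): joint-space move.
- eoat.move_gripper(opening, grasp_force=None): opening from 0.0 (shut) to 1.0 (fully open); grasp_force is the grip in N (None keeps the last); returns when the fingers have stopped.
- robot.pause(seconds).
- robot.inverse_kinematics(position, orientation): joint angles nearest the present ones, or None.
- viewer.get_image(name): name is "scene" or "top" or "wrist"; returns the picture (384x512x3 uint8, red, green, blue); there is no depth.
- viewer.get_calibration(name): a dict with "camera_matrix" (3x3 intrinsics, pixels), "k1" (the pictures are not rectified: a ray, as slopes to the right and down, at radius r is drawn at 1 + k1 r^2 times it, then the intrinsics apply), "view" (4x4, takes a point from world to camera coordinates). Camera axes: x right, y up, looking along -z (the intrinsics and any distortion apply to the point x, -y, -z); pixel columns grow to the right and rows downward; lengths in m; the calibration is good to about 2 mm. A picture is of the moment at which its call begins: read the wrist's pose just before it. get_calibration takes no time and is no camera call; for the wrist camera it gives the pose at the moment of the call.
A pose or a line that the arm cannot do raises robot.IKError and nothing moves.
- workorder.finish_job(): hands the job in; it is judged then, once.
Readings, each from a call of its own:
- readout.get_clock(): time.
- readout.get_joint_positions(): joint angles.
- readout.get_joint_vel(): joint speeds.
- readout.get_tau(): joint torques, N m.
- readout.get_position(): TCP position.
- readout.get_ee_rot(): TCP orientation.
- readout.get_force(): force on the tool from outside, world axes, zero at the start.
- readout.get_moment(): the same for the moment, N m.
- readout.get_finger_gap(): opening from 0.0 (shut) to 1.0 (fully open).
- readout.get_grasp_force(): force on a finger pad.
Only numpy, scipy, OpenCV 4.12 (cv2) and the standard library are available. Lean on these libraries where they do the work, as an engineer would, in place of code of your own. Each camera call takes 0.05 s, during which the arm holds its last target. There are 200 camera calls.

## Working session

There is one attempt and no reset: what is moved stays moved. The work goes in short steps, each a Python script; the robot and the scene stay as the last script left them, time stands still between calls to the robot, and variables do not carry over. Pictures are saved under pics/ and viewed, at most 10 in all, crops included, and the job is handed in when it is done.

```bash
mkdir -p pics && python3 - <<'E'
from bench import robot, eoat, viewer, workorder, readout
import cv2, numpy as np
for n in ("scene","top"):
    im=viewer.get_image(n); cv2.imwrite(f"pics/{n}0.png",im[:,:,::-1])
    c=viewer.get_calibration(n); print(n,c["camera_matrix"],c["k1"],np.round(c["view"],4).tolist())
print(readout.get_clock(), readout.get_ee_rot(), robot.tip_extent)
a=cv2.imread("pics/scene0.png");b=cv2.imread("pics/top0.png")
cv2.imwrite("pics/s_up.png",cv2.resize(a,(800,600),interpolation=cv2.INTER_CUBIC))
cv2.imwrite("pics/t_up.png",cv2.resize(b,(800,600),interpolation=cv2.INTER_CUBIC))
E
```

```text
scene [[369.8790963    0.         252.60958929]
 [  0.         369.8790963  191.73905033]
 [  0.           0.           1.        ]] -0.09817069870027713 [[0.5205, -0.8539, 0.0032, -0.3565], [0.6584, 0.4037, 0.6352, -0.386], [-0.5437, -0.3285, 0.7723, -0.8633], [0.0, 0.0, 0.0, 1.0]]
top [[441.50827141   0.         254.67117027]
 [  0.         441.50827141 198.2531737 ]
 [  0.           0.           1.        ]] -0.024866613904144033 [[-0.0044, -0.9999, 0.0167, -0.0979], [0.9935, -0.0024, 0.1142, -0.5452], [-0.1141, 0.0171, 0.9933, -1.2585], [0.0, 0.0, 0.0, 1.0]]
0.1 [-3.14052070e+00 -6.85277364e-05  2.87980501e+00] 0.017
```

View pics/s_up.png

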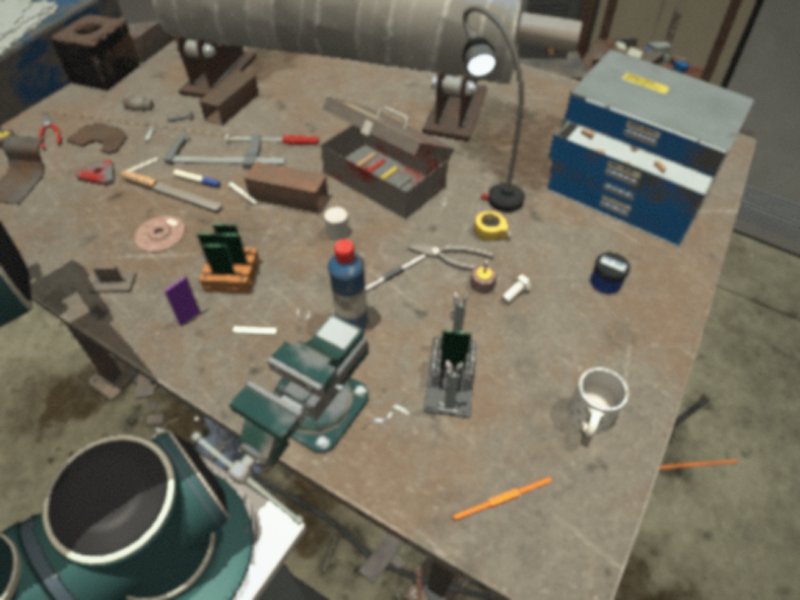

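View pics/t_up.png

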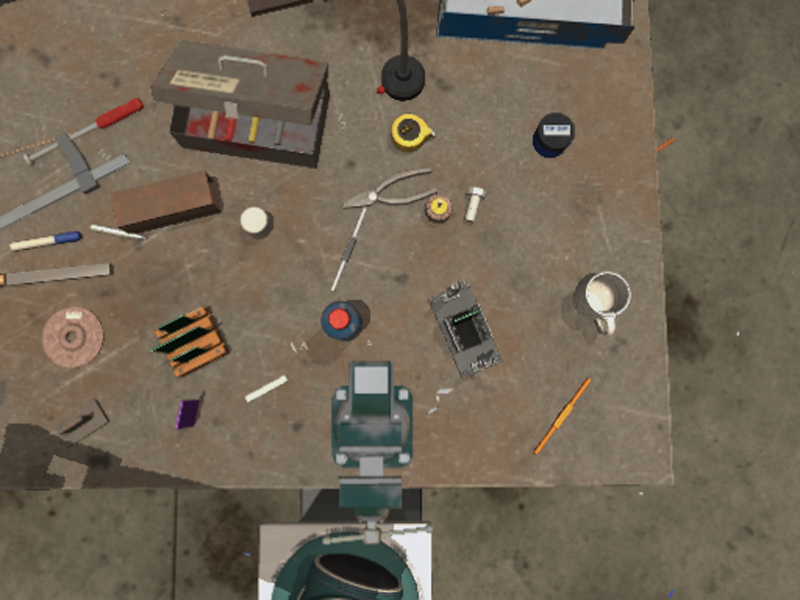

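The scene view shows the stand at (228,262) and the carrier at (452,370). The top view shows the stand at (190,341) and the carrier at (465,328).

- **Rod candidates (top view):** steel with a dark grip at (348,250), orange at (562,415), white stick at (267,388), pen at (118,232). I choose the steel one with the dark grip.
- **Glass candidates:** the three dark green plates in the stand. The purple one at (188,413) is a look-alike, and so left alone.

Next is a close look with the wrist camera.

```bash
cat > h.py <<'E'
from bench import robot, eoat, viewer, workorder, readout
import cv2, numpy as np
def cast(cal,uv,z):
    """pixels (N,2) -> world points on plane z"""
    p=cv2.undistortPoints(np.float64(uv).reshape(-1,1,2),cal["camera_matrix"],np.array([cal["k1"],0,0,0.]))[:,0]
    V=np.array(cal["view"]);R,t=V[:3,:3],V[:3,3]; c=-R.T@t
    d=np.c_[p[:,0],-p[:,1],-np.ones(len(p))]@R
    s=(z-c[2])/d[:,2]; return c+s[:,None]*d
def proj(cal,P):
    V=np.array(cal["view"]);q=np.atleast_2d(P)@V[:3,:3].T+V[:3,3]
    q=q*[1,-1,-1]; return cv2.projectPoints(q,np.zeros(3),np.zeros(3),cal["camera_matrix"],np.array([cal["k1"],0,0,0.]))[0][:,0]
def snap(name,f):
    cal=viewer.get_calibration(name);im=viewer.get_image(name)[:,:,::-1].copy()
    cv2.imwrite(f"pics/{f}.png",im);np.save(f"pics/{f}.npy",cal,allow_pickle=True);return im,cal
def load(f): return cv2.imread(f"pics/{f}.png"),np.load(f"pics/{f}.npy",allow_pickle=True).item()
E
python3 - <<'E'
from h import *
c=viewer.get_calibration("top")
for n,uv,z in [("stand",(190,341),.04),("carr",(465,328),.01),("rod",(348,250),.006),("rodends",(366,208),.004),("rodend2",(334,290),.004),("can",(340,318),.22),("vice",(371,380),.15),("carr ends",(455,287),.15),("",(480,362),.15)]:
    print(n,cast(c,np.array(uv)*.64,z).round(3))
w=viewer.get_calibration("wrist");V=np.array(w["view"]);R=V[:3,:3];print("wristcam pos",-R.T@V[:3,3],"look",-R[2],"right",R[0]);print(w["camera_matrix"],w["k1"])
q=readout.get_joint_positions()
for p,y in [((.42,.33,.35),2.88),((.45,.30,.35),2.88),((.42,-.2,.38),2.88)]:
    print(robot.inverse_kinematics(p,(3.1416,0,y)))
E
```

```text
stand [[0.487 0.284 0.04 ]]
carr [[ 0.512 -0.227  0.01 ]]
rod [[ 0.664 -0.004  0.006]]
rodends [[ 0.747 -0.039  0.004]]
rodend2 [[0.587 0.022 0.004]]
can [[ 0.51  -0.004  0.22 ]]
vice [[ 0.413 -0.052  0.15 ]]
carr ends [[ 0.57  -0.195  0.15 ]]
 [[ 0.442 -0.236  0.15 ]]
wristcam pos [0.10413391 0.67161414 0.38277341] look [ 0.25438327 -0.06730829 -0.96475839] right [2.58286893e-01 9.66068002e-01 7.04303154e-04]
[[343.37322409   0.         255.19226255]
 [  0.         343.37322409 189.08257735]
 [  0.           0.           1.        ]] -0.04478225806723774
[ 6.18212832e-01 -1.97765665e-01  1.56285621e+00 -4.78271413e-06
  1.77650777e+00 -6.90991819e-01]
[ 5.40838297e-01 -1.83120539e-01  1.55025370e+00 -5.21321817e-06
  1.77446477e+00 -7.68366431e-01]
[-4.99258845e-01 -3.41460169e-01  1.62998742e+00 -7.43409740e-06
  1.85306367e+00 -1.80846459e+00]
```

```bash
python3 - <<'E'
from h import *
D=lambda y:(3.14159,0,y)
for n,p,y in [("stand1",(.47,.284,.32),.42),("rod1",(.65,-.004,.30),-.366),("carr1",(.495,-.222,.32),.31)]:
    robot.movep(p,D(y)); snap("wrist",n); print(n,readout.get_clock(),readout.get_position().round(4) if hasattr(readout.get_position(),'round') else readout.get_position())
ims=[cv2.imread(f"pics/{n}.png") for n in ("stand1","carr1","rod1")]
for n,i in zip(("stand1","carr1","rod1"),ims): cv2.imwrite(f"pics/{n}_u.png",cv2.resize(i,(800,600),interpolation=cv2.INTER_CUBIC))
E
```

```text
stand1 1.9 [0.4698 0.2846 0.3197]
rod1 3.2333 [ 0.6498 -0.0027  0.3004]
carr1 4.325 [ 0.4956 -0.2211  0.32  ]
```

View pics/stand1_u.png

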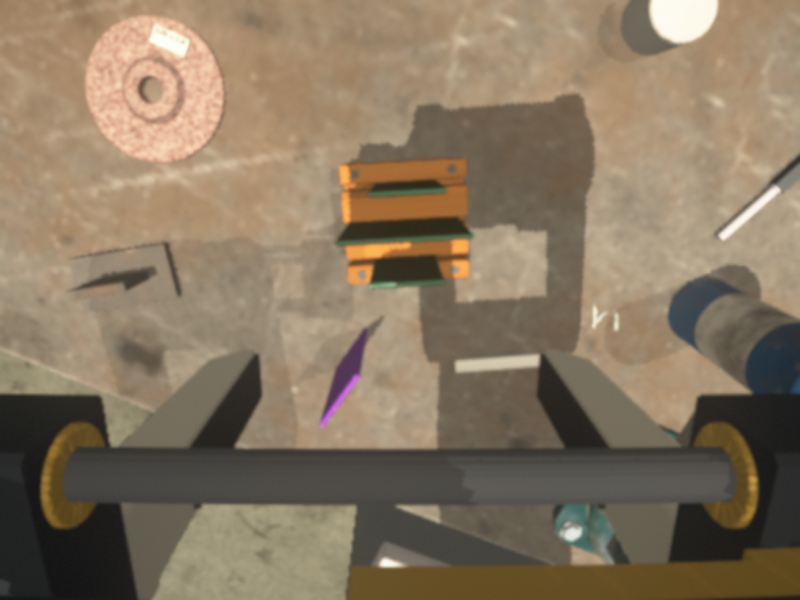

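View pics/carr1_u.png

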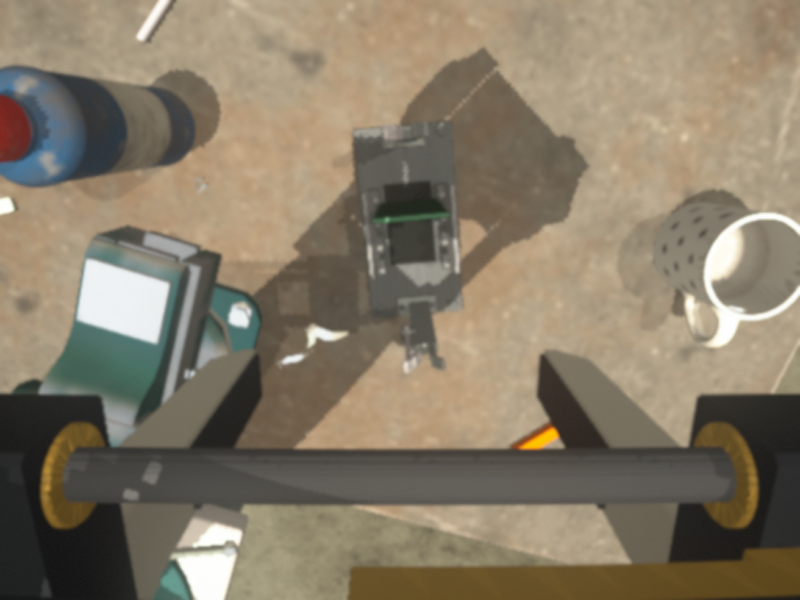

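The stand view shows narrow glasses at about (408,188) and (405,275), with the wide one at (405,235) between them. The carrier view shows the kept glass at (410,215), the far post at (405,135), and the near post towards the camera at (425,350). I'll enlarge these areas along with the rod.

```bash
python3 - <<'E'
from h import *
def crop(n,x0,y0,w,h,W,H):
    i=cv2.imread(f"pics/{n}.png")[y0:y0+h,x0:x0+w]; return cv2.resize(i,(W,H),interpolation=cv2.INTER_CUBIC)
a=crop("stand1",205,95,107,95,428,380)      # x4
b=crop("carr1",215,70,93,150,372,600)       # x4
c=crop("rod1",150,60,214,110,428,220)       # x2
cv2.imwrite("pics/mos.png",np.hstack([np.vstack([a,c]),b]))
E
```

```text
(no output)
```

View pics/mos.png

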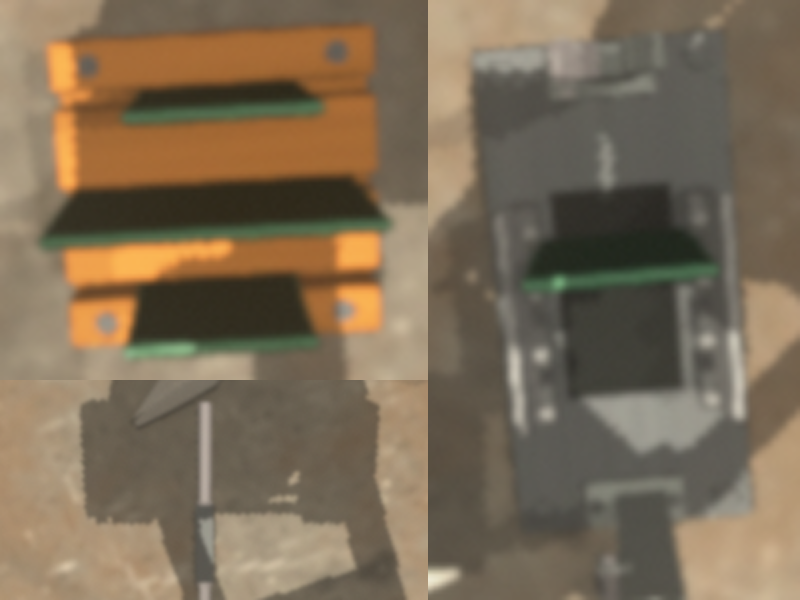

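```bash
cat > meas.py <<'E'
from h import *
def greens(f,box,zs):
    im,cal=load(f);x0,y0,x1,y1=box;B,G,R=[c.astype(float) for c in cv2.split(im[y0:y1,x0:x1])]
    m=((G>R+14)&(G>B+4)).astype(np.uint8);n,l,s,c=cv2.connectedComponentsWithStats(m,connectivity=8)
    out=[]
    for i in range(1,n):
        if s[i,4]<25: continue
        ys,xs=np.nonzero(l==i);w=(G-R)[ys,xs]
        k=np.polyfit(xs,ys,1); e=np.array([[xs.min()-.5,np.polyval(k,xs.min()-.5)],[xs.max()+.5,np.polyval(k,xs.max()+.5)]])+[x0,y0]
        L=np.linalg.norm(np.diff(cast(cal,e,zs),axis=0)); z=zs+.002*(L>.07)
        P=cast(cal,e,z);d=P[0]-P[1]
        out.append((P.mean(0),np.degrees(np.arctan2(d[1],d[0])),np.linalg.norm(d),s[i,4]))
    return out
E
python3 - <<'E'
from meas import *
for f,b,z in (("stand1",(205,95,312,190),.123),("carr1",(225,120,300,150),.116)):
    for o in greens(f,b,z): print(f,o[0].round(4),round(o[1],2),round(o[2],4),o[3])
im,cal=load("carr1")
m=lambda p:(np.array(p)-[428,0]+.5)/4-.5+[215,70]
C=cast(cal,[m(p) for p in [(474,48),(727,33),(753,512),(522,528)]],.008)
print(C.round(4),C.mean(0).round(4),np.linalg.norm(C-np.roll(C,1,0),axis=1).round(4))
d=(C[0]+C[1]-C[2]-C[3])/2;print("yaw x",np.degrees(np.arctan2(d[1],d[0])))
e=C[0]+C[3]-C[1]-C[2];print("yaw y",np.degrees(np.arctan2(e[1],e[0])))
im,cal=load("rod1");print("rod",cast(cal,[(252.3,71),(252.3,122),(252.3,142),(252.3,161)],.012).round(4))
print(proj(cal,[(.65,-.0027,.2834)]),proj(cal,[(.65,-.0027,.0)]))
E
```

```text
stand1 [0.5153 0.3004 0.123 ] 117.51 0.0476 110
stand1 [0.4872 0.29   0.125 ] 117.3 0.0866 157
stand1 [0.4603 0.2766 0.123 ] 117.33 0.0497 129
carr1 [ 0.5269 -0.2182  0.116 ] 112.95 0.0503 205
[[ 0.5706 -0.1565  0.008 ]
 [ 0.5998 -0.2324  0.008 ]
 [ 0.4514 -0.2937  0.008 ]
 [ 0.4212 -0.2185  0.008 ]] [ 0.5108 -0.2253  0.008 ] [0.1618 0.0813 0.1606 0.081 ]
yaw x 22.493321481239853
yaw y 111.49677796317155
rod [[ 0.7466 -0.0344  0.012 ]
 [ 0.6897 -0.0126  0.012 ]
 [ 0.6663 -0.0036  0.012 ]
 [ 0.6434  0.0051  0.012 ]]
[[256.47465476 239.93424077]] [[256.15829684 152.62660658]]
```

```bash
cat >> h.py <<'E'
D=lambda y:(3.14159265,0,y)
def pick(x,y,yaw):
    eoat.move_gripper(.8,25)
    robot.movep((x,y,.20),D(yaw)); robot.move_linear((x,y,.105),vel=.12)
    f=np.array(readout.get_force());print("down",np.round(f,1),np.round(readout.get_position(),4))
    eoat.move_gripper(.0,25); print("gap",readout.get_finger_gap(),readout.get_grasp_force())
    robot.move_linear((x,y,.36),vel=.22)
E
python3 - <<'E'
from meas import *
robot.movep((.495,.10,.36),D(.40))
pick(.4603,.2766,np.radians(27.4))
robot.movep((.5106,-.2252,.345),D(np.radians(22.5)))
im,cal=snap("wrist","held1");print(readout.get_position(),readout.get_ee_rot(),readout.get_clock(),readout.get_finger_gap())
cv2.imwrite("pics/held1_u.png",cv2.resize(im,(800,600)))
E
```

```text
down [0.  0.1 0.5] [0.4607 0.2767 0.1059]
gap 0.5445182648678255 24.944023489952087
[ 0.51092784 -0.22439592  0.34506342] [-3.14155903e+00 -1.82707072e-04  3.93848427e-01] 11.7 0.5467050681288357
```

View pics/held1_u.png

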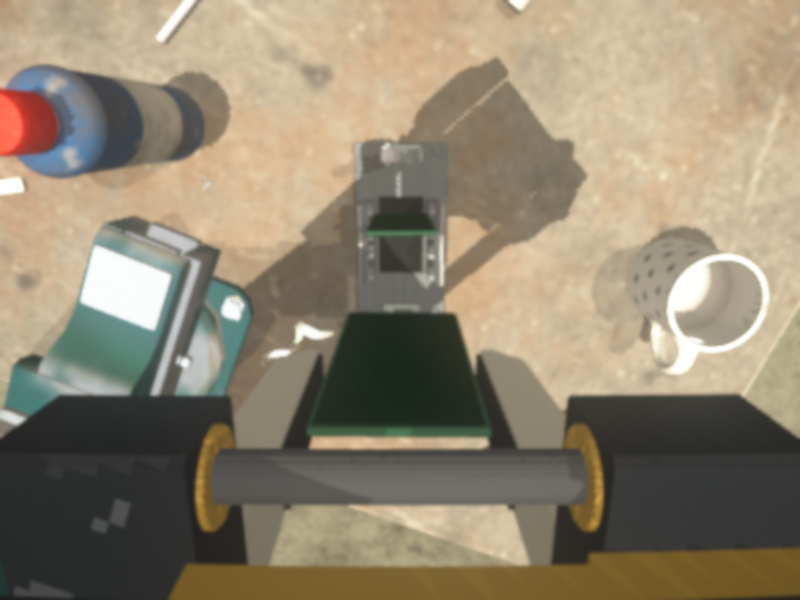

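The glass is held square and centred between the fingers: top edge at about (400,432), bottom edge at (402,315). Next I check the hand-camera offset from the glass's position in the picture.

```bash
python3 - <<'E'
from meas import *
im,cal=load("held1")
tcp=np.array([.51093,-.22440,.34506]);yw=.39385;ex=np.array([np.cos(yw),np.sin(yw),0]);ey=np.array([-ex[1],ex[0],0])
u=lambda p:(np.array(p)+.5)*.64-.5
for P,z,n in (([(310,432),(490,432)],.363,"top"),([(347,315),(457,315)],.255,"bottom")):
    q=cast(cal,[u(p) for p in P],z); c=q.mean(0)-tcp; print(n,"off x,y",(c@ex).round(4),(c@ey).round(4),"w",np.linalg.norm(q[0]-q[1]).round(4))
for o in greens("held1",(228,140,290,153),.116): print(o[0].round(4),round(o[1],2),o[2:])
q=cast(cal,[u(p) for p in [(356,143),(448,140)]],.008);print(q.round(4))
E
```

```text
top off x,y -0.0006 0.0007 w 0.0487
bottom off x,y -0.0009 -0.0003 w 0.051
[ 0.5268 -0.2181  0.116 ] 112.77 (np.float64(0.050722098679395686), np.int32(183))
[[ 0.5695 -0.158   0.008 ]
 [ 0.6027 -0.231   0.008 ]]
```

```bash
cat >> h.py <<'E'
def lower(x,y):
    robot.move_linear((x,y,.175),vel=.15); robot.pause(.15)
    print("pre",np.round(readout.get_position(),4),np.round(readout.get_force(),2))
    r=robot.move_linear((x,y,.0975),vel=.04,contact_N=3.5)
    print("contact",r,np.round(readout.get_position(),4),np.round(readout.get_force(),2),readout.get_clock())
E
python3 - <<'E'
from h import *
lower(.5109,-.2250)
E
```

```text
pre [ 0.5111 -0.2251  0.1758] [ 0.27  0.64 -0.3 ]
contact True [ 0.5109 -0.225   0.0981] [-0.93  0.41  6.37] 14.9667
```

```bash
python3 - <<'E'
from meas import *
x,y,_=readout.get_position()
eoat.move_gripper(.75); robot.move_linear((x,y,.30),vel=.25)
robot.movep((.5153,.3004,.33),D(np.radians(27.4)))
snap("top","top1")
pick(.5153,.3004,np.radians(27.4))
robot.movep((.4943,-.2320,.345),D(np.radians(22.5)))
im,cal=snap("wrist","held2");print(readout.get_position(),readout.get_ee_rot(),readout.get_clock(),readout.get_finger_gap())
im=cv2.resize(im,(800,600));t=cv2.imread("pics/top1.png")[170:250,60:330]
im[0:160,0:540]=cv2.resize(t,(540,160));cv2.imwrite("pics/held2_u.png",im)
E
```

```text
down [ 0.1  0.1 -0.1] [0.5157 0.3006 0.1059]
gap 0.5421665646761216 24.97345268726349
[ 0.4946607  -0.23131205  0.34498946] [-3.14147921e+00 -6.02086150e-05  3.93772359e-01] 24.1083 0.5479111518065419
```

View pics/held2_u.png

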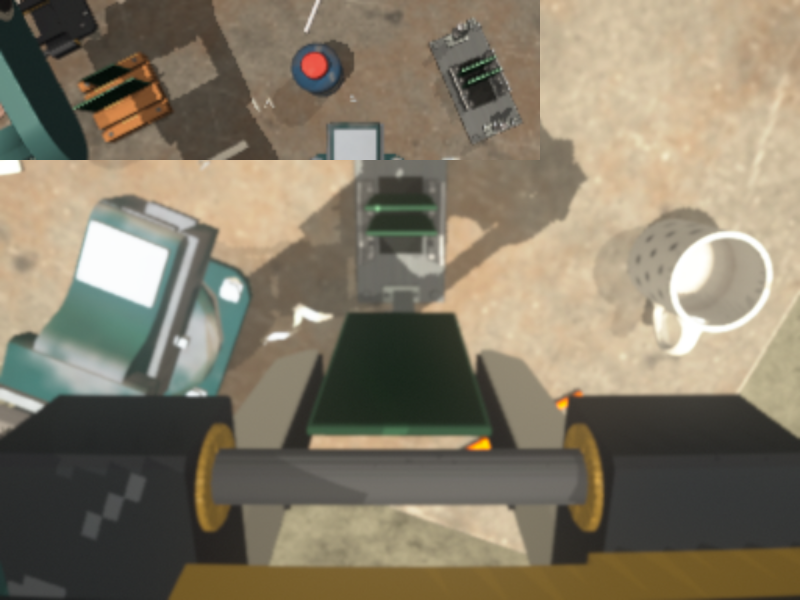

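The second glass is held the same way, and the first glass is seated parallel to the kept one. Now I lower the second.

```bash
python3 - <<'E'
from h import *
lower(.4943,-.2319)
print("rod pick IK",robot.inverse_kinematics((.666,-.0035,.0185),D(-.3657)))
# planar arm fit for the wrist height at the rod
from scipy.optimize import least_squares
S=[]
for x in (.55,.65,.75):
  for z in (.1,.25,.4):
    for p in (0,.2,-.2):
      q=robot.inverse_kinematics((x,0,z),(3.14159265,p,0))
      if q is not None: S.append((x,z,q[1],q[2],q[4]))
S=np.array(S)
def f(k):
    a,H,L2,L3,o,T=k;_,_,q2,q3,q5=S.T;t=q2+q3
    r=a+L2*np.sin(q2)+o*np.cos(t)+L3*np.sin(t)+T*np.sin(t+q5)
    z=H+L2*np.cos(q2)-o*np.sin(t)+L3*np.cos(t)+T*np.cos(t+q5)
    return np.r_[r-S[:,0],z-S[:,1]]
s=least_squares(f,[0,.3,.45,.45,0,.3]);print(s.x.round(3),np.abs(s.fun).max())
E
```

```text
pre [ 0.4945 -0.232   0.1758] [ 0.14  0.14 -0.58]
contact True [ 0.4943 -0.2319  0.0982] [-0.28  0.13  4.92] 27.375
rod pick IK [-4.35523258e-02  2.33853143e-01  1.67215747e+00 -3.60582675e-09
  1.23558204e+00  1.89294400e+00]
[0.001 0.138 0.459 0.62  0.081 0.286] 5.434142957161381e-05
```

```bash
python3 - <<'E'
from h import *
x,y,_=readout.get_position()
eoat.move_gripper(.75); robot.move_linear((x,y,.30),vel=.25)
robot.movep((.666,-.0035,.15),D(-.3657));robot.pause(.2)
im,cal=snap("wrist","rod2");print(readout.get_position(),readout.get_clock())
c=im[20:300,140:370];cv2.imwrite("pics/rod2_u.png",cv2.resize(c,None,fx=2,fy=2,interpolation=cv2.INTER_CUBIC))
p=readout.get_position();print(proj(cal,[(p[0],p[1],.012)]))
E
```

```text
[ 0.66597291 -0.00419508  0.15059368] 30.3667
[[256.3693799  182.90662278]]
```

View pics/rod2_u.png

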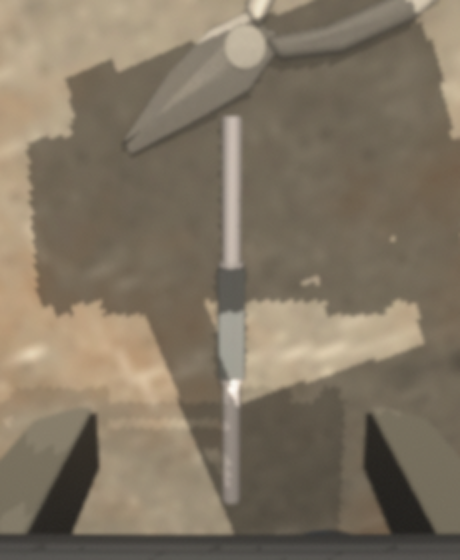

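The picture shows the steel rod running straight up the image from (232,116) to (231,502). Its dark grip spans rows 268 to 379, midway between the fingers. The pliers are clear of the grasp.

```bash
python3 - <<'E'
from h import *
im,cal=load("rod2")
u=lambda p:(np.array(p)+.5)/2-.5+[140,20]
G=cast(cal,[u((231,268)),u((231,379))],.012);E=cast(cal,[u((232,116)),u((231,502))],.009)
g=G.mean(0);e=E.mean(0);d=E[0]-E[1];yaw=np.arctan2(d[1],d[0])
print(g.round(4),e.round(4),np.linalg.norm(G[0]-G[1]),np.linalg.norm(d),yaw)
x,y=(g[:2]+e[:2])/2
robot.move_linear((x,y,.06),rot=D(yaw),vel=.12)
eoat.move_gripper(.4,45)
r=robot.move_linear((x,y,.0190),vel=.04,contact_N=6)
print(r,readout.get_position(),readout.get_force())
eoat.move_gripper(0,45);print("gap",readout.get_finger_gap()*93,readout.get_grasp_force(),readout.get_position())
p=readout.get_position();robot.move_linear((p[0],p[1],.30),vel=.2)
robot.movep((.5110,-.2252,.24),D(np.radians(22.5)));robot.pause(.2)
p=readout.get_position();im,cal=snap("wrist","rod3");print(p,readout.get_ee_rot(),readout.get_clock(),readout.get_finger_gap()*93)
cv2.imwrite("pics/rod3_u.png",cv2.resize(im,(800,600),interpolation=cv2.INTER_CUBIC))
E
```

```text
[ 0.667  -0.0036  0.012 ] [ 0.6668 -0.0037  0.009 ] 0.04916088707361595 0.17225220112328207 -0.36810173815855407
False [ 0.66706699 -0.00364203  0.01934278] [-0.28438859 -0.04611608  0.51403956]
gap 11.46834191704645 45.00042915344238 [ 0.6669032  -0.00366193  0.01904904]
[ 0.51154153 -0.2246306   0.24002644] [-3.14151730e+00  1.19063889e-05  3.93275105e-01] 36.6 11.622196531805407
```

View pics/rod3_u.png

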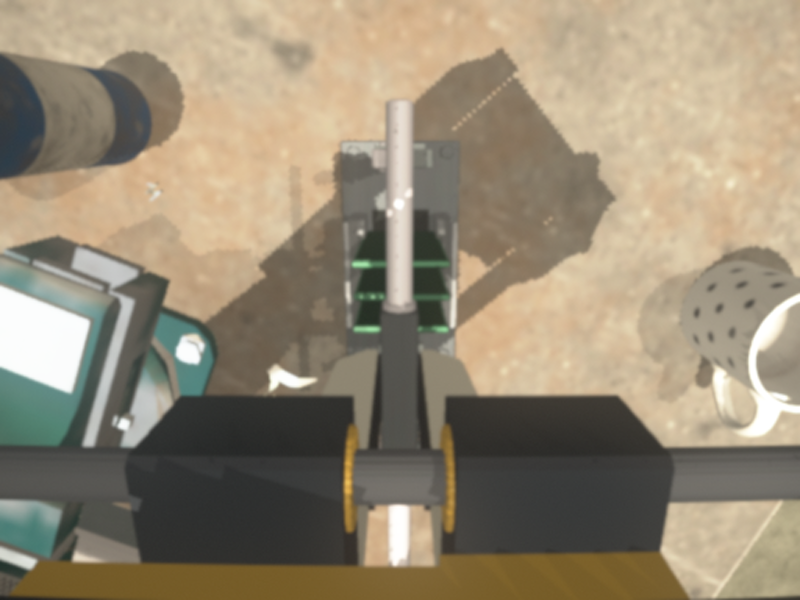

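All three glasses are seated level: edges at rows 264, 296 and 328, columns about 353 to 449. The rod is held straight along column 399. Next I compare its line with the carrier's.

```bash
python3 - <<'E'
from meas import *
im,cal=load("rod3");tcp=np.array([.51154,-.22463,.24]);yw=.393275
ex=np.array([np.cos(yw),np.sin(yw),0]);ey=np.array([-ex[1],ex[0],0]);O=np.array([.5108,-.2252,0])
u=lambda p:(np.array(p)+.5)*.64-.5
q=cast(cal,[u((399,101)),u((399.5,303))],.227);print("rod rel tcp",[( (a-tcp)@ex).round(4) for a in q],[((a-tcp)@ey).round(4) for a in q])
q=cast(cal,[u((342,142)),u((460,141))],.008);print("base far edge rel O",[((a-O)@ex).round(4) for a in q],[((a-O)@ey).round(4) for a in q])
for o in greens("rod3",(215,160,300,215),.116): print("glass rel O",((o[0]-O)@ex).round(4),((o[0]-O)@ey).round(4),round(o[1],2),round(o[2],4))
E
```

```text
rod rel tcp [np.float64(0.0866), np.float64(0.0269)] [np.float64(0.001), np.float64(0.0008)]
base far edge rel O [np.float64(0.0797), np.float64(0.0804)] [np.float64(0.0405), np.float64(-0.0401)]
glass rel O 0.0174 0.0172 111.61 0.0178
glass rel O 0.0175 -0.015 113.95 0.0194
glass rel O -0.0001 0.0167 112.24 0.0164
glass rel O -0.0005 -0.0157 113.57 0.0189
glass rel O -0.0179 0.0186 111.79 0.015
glass rel O -0.018 -0.0169 111.84 0.0175
```

```bash
python3 - <<'E'
from h import *
eoat.move_gripper(0,60)
x,y=.5108,-.2252
robot.move_linear((x,y,.172),vel=.08);robot.pause(.2);print(np.round(readout.get_position(),4),np.round(readout.get_force(),1))
for z in (.155,.150,.146,.143,.1405,.138):
    r=robot.move_linear((x,y,z),vel=.03,contact_N=35)
    print(r,np.round(readout.get_position(),4),np.round(readout.get_force(),1),np.round(readout.get_moment(),2),round(readout.get_clock(),2))
    if r: break
im,cal=snap("scene","seat");
V=proj(cal,[(.5108,-.2252,.126)])[0];print(V)
E
```

```text
[ 0.5109 -0.2253  0.1724] [ 0.2 -0.4 -1.2]
False [ 0.5108 -0.2253  0.1549] [ 1.3 -2.6 -1.2] [-0.57 -0.06  0.02] 38.73
False [ 0.511  -0.2252  0.1501] [ 2.5 -2.6  0.3] [-0.66 -0.43  0.05] 39.05
False [ 0.5109 -0.2252  0.1459] [ 3.7 -4.3  0. ] [-0.7  -0.52  0.01] 39.33
False [ 0.5106 -0.2251  0.1425] [ 2.  -3.5 -3.5] [-0.67 -0.42 -0.02] 39.58
False [ 0.5105 -0.2249  0.14  ] [ 1.4 -1.1 -4.8] [-0.25 -0.06  0.03] 39.83
False [ 0.5108 -0.225   0.1388] [-4.   1.   7.6] [0.18 0.75 0.04] 40.08
[291.47446416 214.82010022]
```

```bash
python3 - <<'E'
from h import *
x,y=.5108,-.2252
r=robot.move_linear((x,y,.1365),vel=.02,contact_N=25);robot.pause(.2);print(r,np.round(readout.get_position(),4),np.round(readout.get_force(),1))
p=readout.get_position()
eoat.move_gripper(.25); robot.move_linear((p[0],p[1],.24),vel=.15); robot.pause(.2)
im,cal=snap("wrist","fin1");s,c2=snap("scene","fin2");print(readout.get_clock(),np.round(readout.get_force(),1),readout.get_position())
a=cv2.resize(im[60:290,190:330],(365,600),interpolation=cv2.INTER_CUBIC)
b=cv2.resize(s[170:280,255:325],(382,600),interpolation=cv2.INTER_CUBIC)
cv2.imwrite("pics/fin.png",np.hstack([a,b]))
E
```

```text
False [ 0.5109 -0.2251  0.1387] [-8.9  4.6 20. ]
42.1917 [ 1.3  0.9 -0.4] [ 0.51079716 -0.2250267   0.23942657]
```

View pics/fin.png

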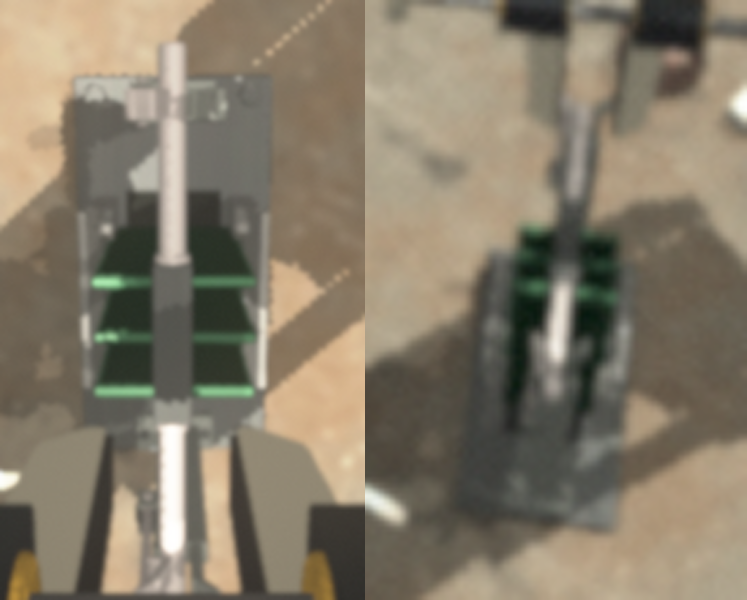

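The rod lies centred over the glasses in both forks, along column 172 of the left crop. Jaw closure is hard to see, so I check it by touch: with the fingers shut, I press on the rod beside each clip and read its height.

```bash
python3 - <<'E'
from h import *
im,cal=load("fin1")
u=lambda p:np.array([(p[0]+.5)*140/365-.5+190,(p[1]+.5)*230/600-.5+60])
for z in (.126,.13,.134):
    q=cast(cal,[u((172,44)),u((173,258)),u((173,402)),u((172,553))],z);print(z,np.linalg.norm(np.diff(q,axis=0),axis=1).round(4),np.linalg.norm(q[3]-q[0]).round(4))
eoat.move_gripper(0,20)
e=np.array([np.cos(.3927),np.sin(.3927)])
for s in (.052,-.052):
    x,y=np.array([.5108,-.2252])+s*e
    robot.move_linear((x,y,.17),vel=.15);robot.pause(.15);f0=readout.get_force()[2]
    r=robot.move_linear((x,y,.142),vel=.025,contact_N=5);z1=readout.get_position()[2]
    r2=robot.move_linear((x,y,z1-.004),vel=.02,contact_N=14);z2=readout.get_position()[2]
    print(s,r,r2,"rod top",round(z1-.017,4),round(z2-.017,4),round(readout.get_force()[2]-f0,1),round(readout.get_clock(),1))
    robot.move_linear((x,y,.17),vel=.15)
E
```

```text
0.126 [0.0603 0.0448 0.0517] 0.1569
0.13 [0.0594 0.0442 0.0509] 0.1545
0.134 [0.0585 0.0435 0.0501] 0.1521
0.052 True True rod top 0.1298 0.1296 9.9 44.7
-0.052 True True rod top 0.1298 0.1297 9.5 47.1
```

```bash
python3 - <<'E'
from h import *
im,cal=load("fin1")
u=lambda p:np.array([(p[0]+.5)*140/365-.5+190,(p[1]+.5)*230/600-.5+60])
q=cast(cal,[u((172,44)),u((173,260))],.128);print(((q[:,:2]-[.5108,-.2252])@[np.cos(.3927),np.sin(.3927)]).round(4))
p=readout.get_position();robot.move_linear((p[0],p[1],.32),vel=.2);robot.pause(.3)
print(readout.get_clock(),np.round(readout.get_force(),1));print(workorder.finish_job())
E
```

```text
[0.0866 0.0262]
48.6167 [0.2 1.  0.9]
the job is handed in; nothing more can be done
None
```

The job is handed in at 48.6 s: both narrow glasses are in the carrier's near and middle slots, and the keeper rod is centred over them; touch readings put the rod at seat height at both clips, though I could not see the jaws closed.

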